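# Shut the draught shield and tare the balance by the touch-free sensor

## Task

Tare the balance with the weighing dish on it: without gripping anything, gently slide the clear cover of the draught shield fully shut with your fingertips. Then point down at the green-ringed touch-free sensor, holding your fingertips a couple of centimetres above its middle for a good two seconds without touching it, and finally draw your hand well away. Do not touch or set off the orange-ringed sensor by coming low over it, and leave the dish, the vial and the tweezers where they are.

Things in the scene. Friction and masses are not known exactly. Their poses are not given: they have to be found in the camera images.
- balance: fixed white balance; origin at bench level, own x to its back, y to its left. Sloping dark display panel at x -157 to -52 mm, up to 66 mm high; behind it a clear square draught shield, x -47 to 111, y -79 to 79 mm, its walls and rails 158 mm high, open on top but for a sliding cover. In it a round steel pan, 90 mm wide, centre x 32, y 0, top at 72 mm
- cover (a joint): opening of the draught shield's clear top cover in m: 0 fully shut at the front stop, up to 0.09 as it slides to the balance's +x (back). Drags with 1 to 2 N and stays where it is left. A plate 146 x 142 x 4 mm, its top 155 mm above the bench, dark strips 1.5 mm higher on its front and back edges
- cover_bar (a point): centre of the dark upright pull bar on the cover's front edge: 10 mm thick (balance x), 70 mm long (balance y), top 176 mm above the bench (this point: 164 mm). Fingertips have room above the plate behind it (+x side), to draw it forward until shut. Moves with the cover
- tare_sensor_top (a point): middle of the flat top of the tare sensor, a loose light grey puck of 50 mm diameter, 20 mm high, with a green ring and dark window on top; stands on the bench to the left or the right of the balance. It notices fingertips straight above it, up to about 45 mm over its top
- print_sensor_top (a point): middle of the flat top of the print sensor, the same puck but with an orange ring, on the other side of the balance; it too notices fingertips straight above it, up to about 45 mm over its top, and must not be set off
- dish: loose round aluminium weighing dish on the pan, 51 mm diameter, 14 mm high; origin at the centre of its underside
- vial: loose small glass vial with a black cap standing on the bench near the balance's front left, 12 mm diameter, 41 mm high; origin at the centre of its underside
- tweezers: loose steel tweezers lying on the bench in front of the balance, well to its right, 130 x 15 x 7 mm, origin under the middle
Mind the look-alikes: they are no part of the job. There is more than one size of the dish; the one meant has the size given above.

How it is judged:
By the outcome, as a careful person would: the job done as asked, in the order asked, and still so for the second after the job is handed in, with the robot touching nothing.
It also fails if it takes over 48 s, if anything falls off the work surface, if the arm or the gripper's body presses on something with over 40 N, if the wrist force passes 120 N, or if a joint passes its speed limit or range.

## Robot

A 7-joint arm with a two-finger parallel gripper is mounted at the origin on a cart in front of the work surface, level with it; the furniture and walls round the work are solid. World frame = base frame: x ahead of the robot, y to its left, z up, the work surface at z = 0. Lengths are in m, angles in rad, forces in N, time in s.
With the tool pointing down it reaches from about 0.4 to 0.85 m from the base axis. Payload 10.4 kg.
Tool frame: the origin (TCP) lies midway between the tips of the shut fingers; the grasp point (between the pads) lies 19 mm behind it; z points along the fingers, y is the direction in which the jaws open and shut (so a half turn about z gives the same grasp; the last joint's range is limited). The gripper opens to 85 mm and grips with 20 to 120 N. Pads are 22 mm wide; open, the fingers measure 114 mm over their backs; the gripper's body (76 mm by 85 mm) begins 54 mm behind the grasp point. The pads swing forward as they close: fully open they stand 13 mm farther back than shut.
Start: joints at [1.202, 0.332, -0.065, 1.46, 0.022, 1.35, -0.088], TCP at [0.212, -0.588, 0.231] pointing down, gripper open.
Joint ranges: [-2.6, 2.6], [-0.5, 2.12], [-1.47, 1.34], [0.16, 2.42], [-1.27, 4.41], [0.06, 2.06], [-2.6, 2.6]. Speed limits (rad/s): [2.22, 2.22, 2.79, 2.79, 3.14, 3.14, 3.14].

## Interface

Orientations are given as a unit quaternion [x, y, z, w].
In Python, from workcell import manip, camera, camera_info, workorder, nets gives the robot as it stands.
- The arm moves only by the tool apply_moves, never from a script. Its argument "commands" is a list of rows, each a list of 5 numbers: the shift along the tool's x, y, z in m, then the turn about the tool's z in degrees, then the gripper command: -1 is fully open, 1 is shut, values between are in proportion. A call has 1 to 5 rows; each row shifts and turns the pose as measured when the row begins, along the tool's axes as they then stand; what a row does not reach is not made up. A row lasts 1/12 s, in which the tool goes at most 41.7 mm and 7.16 degrees, less where a joint would pass 70% of its speed; a pose out of reach is approached as far as the arm can. A call is refused whole if a number of a shift passes 0.0417 or a number of a turn 7.16, either way. A call with a gripper value outside its range is refused whole. The fingers move at their own pace and stop on an object; "squeeze" is the grip in N (left out, the last holds). Time passes only in rows, so rows that do not move let the fingers close. It gives the time, the measured TCP pose, the force and the opening at its end, in the units of the state.
- manip.get_obs(): the state, without advancing time (a new reading comes with each control period).
- camera(name): name is "scene" or "top" or "wrist"; returns (picture, depth): 384x512x3 uint8, red, green, blue; 384x512 float32, m along the optical axis (not along the pixel's ray), 0 where there is no reading.
- camera_info(name): a dict with "camera_matrix" (3x3 intrinsics, pixels), "k1" (the pictures are not rectified: a ray, as slopes to the right and down, at radius r is drawn at 1 + k1 r^2 times it, then the intrinsics apply), "xyz" and "rotation" of the camera in the world; the wrist camera has in their place "T_tool_cam" (4x4, takes a point from camera to tool coordinates, whose origin is the TCP and whose axes are the flange's). Camera axes: x right, y down, z forward; pixel columns grow to the right and rows downward; lengths in m; the calibration is good to about 2 mm. A picture is of the moment at which its call begins: read the wrist's pose just before it. camera_info takes no time and is no camera call.
- workorder.hand_in(): hands the job in, once; it reports no verdict.
Trained networks look in the newest picture that a camera, given by its name, has taken for a name from the list of things; names that differ only in an ending like _2 or _b are one class to them, and where a whole thing is asked for, a point or a joint stands for the part that bears it (a point fixed in the world has none). Each returns a list of dicts, best first, with "conf" (0 to 1); they miss things now and then, are a little off and sometimes report something else, mostly with a low value. They report only what shows in the picture. A call takes as long as a camera call. They do not tell look-alikes from the thing itself.
- nets.look_for(camera, thing): "rect" ([left, top, width, height] in pixels, round what is visible of it).
- nets.place_of(camera, thing): "xy" ([column, row] in pixels: a listed point, or the origin of a listed thing).
The state is a dict: "clock": time; "joint_pos": joint angles; "joint_velocities": joint speeds; "tau": joint torques, N m; "position": TCP position; "ee_rot": TCP orientation; "ft_force": force on the tool from outside, world axes, zero at the start; "torque": the same for the moment, N m; "grip_width": opening from 0.0 (shut) to 1.0 (fully open).
Only numpy, scipy, OpenCV 4.12 (cv2) and the standard library are available. Lean on these libraries where they do the work, as an engineer would, in place of code of your own. Each camera call takes 0.05 s, during which the arm holds its last target. There are 200 camera calls.

## Working session

There is one attempt and no reset: what is moved stays moved. The work goes in short steps, Python scripts to look and compute and a tool call to move; the robot and the scene stay as the last step left them, time stands still between calls to the robot, and variables do not carry over. Pictures are saved under pics/ and viewed, about 8 in all and at most 12, crops included, and the job is handed in when it is done.

Besides the shell and the picture viewer there is one more tool, called by a JSON object that holds its "method" and its "body", one argument or row to a line. apply_moves: Moves the arm, as the interface text tells. Its arguments: {"type":"object","properties":{"commands":{"type":"array","items":{"type":"array","items":{"type":"number"}}},"squeeze":{"type":"number"}},"required":["commands"]}

```bash
mkdir -p pics; cat > h.py <<'E'
import numpy as np, cv2
from workcell import manip, camera, camera_info, workorder, nets
from scipy.spatial.transform import Rotation as R
def cam(name):
    o=manip.get_obs(); p,d=camera(name); i=camera_info(name)
    if name=='wrist':
        T=np.eye(4);T[:3,:3]=R.from_quat(o['ee_rot']).as_matrix();T[:3,3]=o['position'];T=T@np.array(i['T_tool_cam'])
    else:
        T=np.eye(4);r=np.array(i['rotation']);T[:3,:3]=r if r.shape==(3,3) else R.from_quat(r).as_matrix();T[:3,3]=i['xyz']
    return p,d,np.array(i['camera_matrix']),i['k1'],T
def ray(px,K,k1,T):
    u=np.array([(px[0]-K[0,2])/K[0,0],(px[1]-K[1,2])/K[1,1]]);s=u.copy()
    for _ in range(20): s=u/(1+k1*(s@s))
    return T[:3,3],T[:3,:3]@np.array([s[0],s[1],1.])
def atz(px,z,K,k1,T):
    o,v=ray(px,K,k1,T); return o+v*(z-o[2])/v[2]
def proj(P,K,k1,T):
    c=T[:3,:3].T@(np.array(P)-T[:3,3]); s=c[:2]/c[2]; s=s*(1+k1*(s@s)); return K[:2,:2]@s+K[:2,2]
E
python3 - <<'E'
from h import *
np.set_printoptions(precision=4,suppress=True)
o=manip.get_obs();print(o['clock'],o['position'],o['ee_rot'],o['grip_width'])
H=dict(balance=0,cover_bar=.164,tare_sensor_top=.02,print_sensor_top=.02,dish=.072,vial=0,tweezers=0)
for n in ['top','scene']:
    p,d,*C=cam(n); cv2.imwrite(f'pics/{n}0.png',cv2.resize(p[:,:,::-1],None,fx=1.5,fy=1.5)); np.savez(f'pics/{n}0.npz',p=p,d=d)
    print(n,C[2][:3,3],C[2][:3,2])
    for t,z in H.items():
        for r in nets.place_of(n,t)[:3]: 
            x,y=map(int,r['xy']);o_,v=ray(r['xy'],*C);dd=d[min(max(y,0),383),min(max(x,0),511)]
            print(t,round(r['conf'],2),np.round(r['xy'],1),atz(r['xy'],z,*C),'depthpt',o_+v*dd)
E
```

```text
0.0 [ 0.2118 -0.5876  0.2305] [ 0.9851  0.1721 -0.0001 -0.0007] 0.9978404322924747
top [ 0.2772 -0.0959  1.1738] [ 0.1766 -0.0214 -0.9841]
balance 0.83 [232.9 191.4] [ 0.4941 -0.0611  0.    ] depthpt [ 0.4661 -0.0656  0.1514]
cover_bar 0.84 [229.5 164. ] [ 0.5394 -0.0563  0.164 ] depthpt [ 0.5426 -0.0558  0.1518]
tare_sensor_top 0.73 [298.2 178.8] [ 0.5302 -0.2631  0.02  ] depthpt [ 0.5305 -0.2633  0.0185]
print_sensor_top 0.46 [177.5 203.4] [0.4532 0.1067 0.02  ] depthpt [0.4531 0.1067 0.0204]
dish 0.88 [298.  219.7] [ 0.3976 -0.2521  0.072 ] depthpt [ 0.4058 -0.2628 -0.0033]
dish 0.86 [175.2 164.9] [0.5605 0.1082 0.072 ] depthpt [0.5784 0.1211 0.0023]
dish 0.62 [233.6 173.6] [ 0.5341 -0.065   0.072 ] depthpt [ 0.5336 -0.0651  0.0743]
vial 0.54 [192.2 232.3] [0.3669 0.0626 0.    ] depthpt [ 0.367   0.0627 -0.0008]
tweezers 0.46 [346.2 240.5] [ 0.3405 -0.4107  0.    ] depthpt [ 0.3405 -0.4109 -0.0008]
scene [-0.1108  0.5427  0.5177] [ 0.6071 -0.6798 -0.4114]
balance 0.64 [233.9 238.6] [ 0.5004 -0.0636  0.    ] depthpt [0.4335 0.0028 0.0566]
balance 0.37 [216.5 172.6] [ 0.8498 -0.3356  0.    ] depthpt [ 0.5399 -0.0523  0.167 ]
balance 0.25 [241.5 287.5] [0.356 0.062 0.   ] depthpt [0.3539 0.0642 0.0023]
cover_bar 0.55 [217.1 170.9] [ 0.5523 -0.0658  0.164 ] depthpt [ 0.5407 -0.0551  0.1702]
tare_sensor_top 0.71 [275.9 203. ] [ 0.5222 -0.2535  0.02  ] depthpt [ 0.5236 -0.2553  0.0189]
print_sensor_top 0.88 [188.5 272.5] [0.4533 0.1168 0.02  ] depthpt [0.4555 0.1151 0.0181]
dish 0.92 [149.7 263.2] [0.4732 0.1904 0.072 ] depthpt [0.5506 0.1437 0.0129]
dish 0.86 [314.8 223.4] [ 0.3246 -0.1468  0.072 ] depthpt [ 0.3961 -0.26   -0.0012]
vial 0.47 [273.4 200.4] [ 0.5641 -0.2941  0.    ] depthpt [ 0.5415 -0.2661  0.0173]
vial 0.4 [242.2 285.9] [0.3585 0.0573 0.    ] depthpt [ 0.3619  0.0537 -0.0038]
tweezers 0.54 [364.1 208.8] [ 0.3393 -0.4192  0.    ] depthpt [ 0.3399 -0.4204 -0.0006]
```

View pics/top0.png

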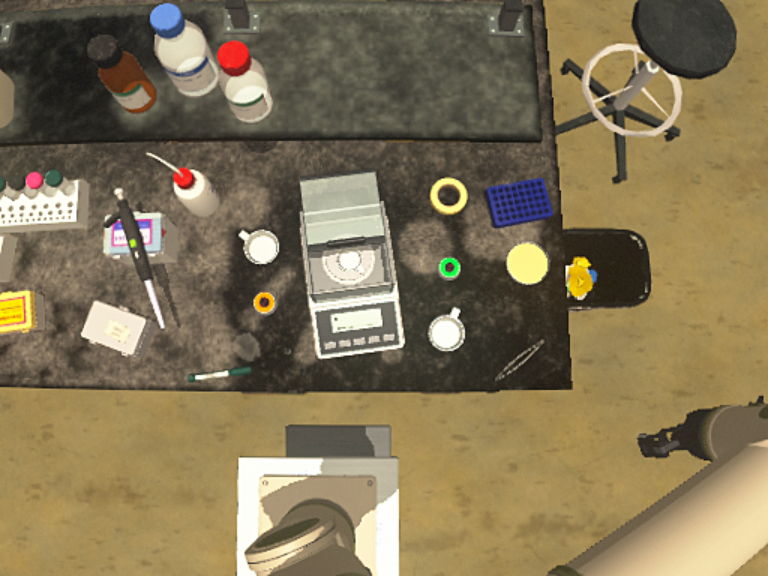

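View pics/scene0.png

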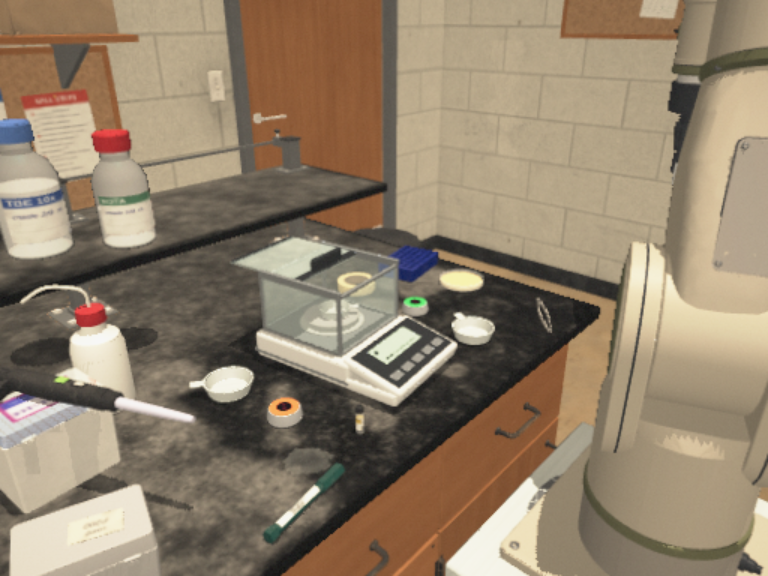

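```bash
python3 - <<'E'
import cv2,numpy as np
p=np.load('pics/top0.npz')['p']
cv2.imwrite('pics/topc.png',cv2.resize(p[120:270,140:340,::-1],None,fx=4,fy=4,interpolation=cv2.INTER_CUBIC))
E
```

```text
(no output)
```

View pics/topc.png

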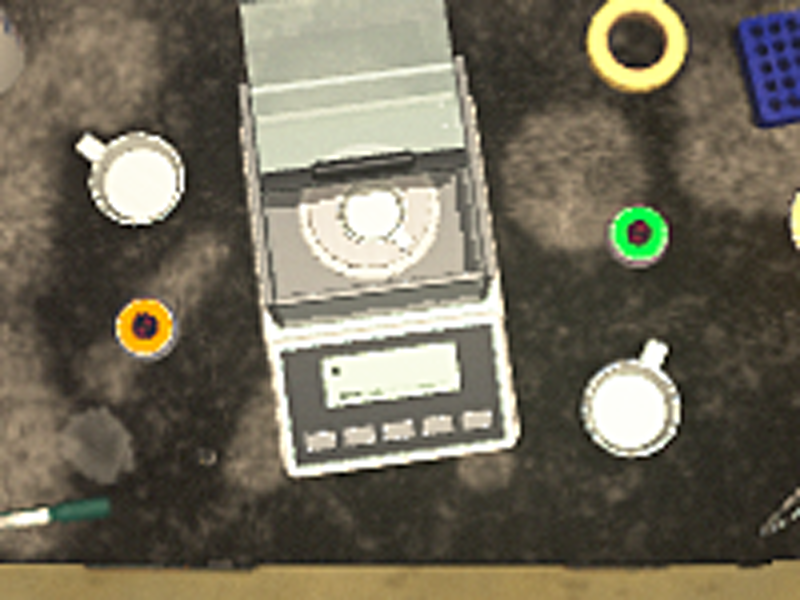

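Top view shows the cover drawn back, with its dark bar at about px (230,161). The dish is on the pan at (233,173), the green sensor at (299,178) on the right, and the orange one at (176,201) on the left. Three things could be mistaken:
- **Sensors:** green (299,178) is the tare sensor and orange (176,201) is the print sensor. The yellow ring at (299,130) and the lid at (351,175) are neither.
- **Dishes:** the handled cups at (175,165) and (298,220) are look-alikes. The dish meant is the one on the pan.
- **Bar:** the front wall's top edge at (235,193) is not the bar.

The close crop confirms these choices.

```bash
python3 - <<'E'
from h import *
np.set_printoptions(precision=4,suppress=True)
for n in ['top','scene']:
    f=np.load(f'pics/{n}0.npz');p,d=f['p'],f['d']
    i=camera_info(n);T=np.eye(4);r=np.array(i['rotation']);T[:3,:3]=r;T[:3,3]=i['xyz'];C=(np.array(i['camera_matrix']),i['k1'],T)
    h=cv2.cvtColor(p,cv2.COLOR_RGB2HSV)
    for nm,lo,hi in [('green',(50,150,100),(75,255,255)),('orange',(10,200,150),(20,255,255))]:
        m=cv2.inRange(h,lo,hi);k,l,s,c=cv2.connectedComponentsWithStats(m)
        for j in range(1,k):
            if s[j,4]>25:
                x,y,w,hh,a=s[j]; ct=(x+w/2-.5,y+hh/2-.5); print(n,nm,a,s[j][:4],atz(ct,.02,*C))
    if n=='top':
        c2=lambda q:(q[0]/4+140-.4,q[1]/4+120-.4)
        for nm,a,b,z in [('bar',(313,168),(412,155),.176),('frontbase',(290,475),(518,445),.02),('frontwall',(270,305),(492,275),.158),('coverback',(258,93),(452,67),.1),('railL',(241,85),(268,308),.158),('railR',(461,60),(494,276),.158)]:
            A,B=atz(c2(a),z,*C),atz(c2(b),z,*C);v=A-B;print(nm,A,B,'len',np.linalg.norm(v),'angle of +y dir-90',np.degrees(np.arctan2(v[1],v[0]))-90)
    o=[]
E
```

```text
Traceback (most recent call last):
ValueError: could not broadcast input array from shape (4,) into shape (3,3)
```

{"method": "apply_moves", "body": {
  "commands": [
    [0,0,-0.04,0,1],
    [0,0,-0.04,0,1],
    [0.01,-0.035,-0.01,0,1],
    [0.01,-0.04,0,0,1],
    [0.01,-0.04,0,0,1]
  ],
  "squeeze": 20
}}

```text
clock: 1.22
position: [0.2002, -0.4717, 0.3215]
ee_rot: [0.985, 0.17, -0.001, -0.002]
ft_force: [0.4, -0.5, 0.4]
grip_width: 0.298
```

```bash
python3 - <<'E'
from h import *
np.set_printoptions(precision=4,suppress=True)
for n in ['top','scene']:
    f=np.load(f'pics/{n}0.npz');p,d=f['p'],f['d']
    i=camera_info(n);T=np.eye(4);T[:3,:3]=R.from_quat(i['rotation']).as_matrix();T[:3,3]=i['xyz'];C=(np.array(i['camera_matrix']),i['k1'],T)
    h=cv2.cvtColor(p,cv2.COLOR_RGB2HSV)
    for nm,lo,hi in [('green',(50,150,100),(75,255,255)),('orange',(10,200,150),(20,255,255))]:
        m=cv2.inRange(h,lo,hi);k,l,s,c=cv2.connectedComponentsWithStats(m)
        for j in range(1,k):
            if s[j,4]>25:
                x,y,w,hh,a=s[j]; ct=(x+w/2-.5,y+hh/2-.5); print(n,nm,a,s[j][:4],atz(ct,.02,*C))
    if n=='top':
        c2=lambda q:(q[0]/4+140-.4,q[1]/4+120-.4)
        for nm,a,b,z in [('bar',(313,168),(412,155),.176),('frontbase',(290,475),(518,445),.02),('frontwall',(270,305),(492,275),.158),('coverback',(258,93),(452,67),.158),('railL',(241,85),(268,308),.158),('railR',(461,60),(494,276),.158)]:
            A,B=atz(c2(a),z,*C),atz(c2(b),z,*C);v=A-B;print(nm,A,B,'len',np.linalg.norm(v),'yaw of +y dir -90',np.degrees(np.arctan2(v[1],v[0]))-90)
E
```

```text
top green 87 [294 172  12  12] [ 0.5343 -0.2673  0.02  ]
bar [ 0.5429 -0.0255  0.176 ] [ 0.552  -0.0919  0.176 ] len 0.06701367982107177 yaw of +y dir -90 7.825680978111436
frontbase [ 0.3474 -0.0002  0.02  ] [ 0.3697 -0.1713  0.02  ] len 0.1725729412970944 yaw of +y dir -90 7.441119411252842
frontwall [0.4527 0.0034 0.158 ] [ 0.4734 -0.1459  0.158 ] len 0.15072742061852884 yaw of +y dir -90 7.870068005195122
coverback [0.6011 0.0146 0.158 ] [ 0.6202 -0.1194  0.158 ] len 0.1352759051525132 yaw of +y dir -90 8.102040349560497
railL [0.6069 0.0264 0.158 ] [0.4507 0.0047 0.158 ] len 0.15771586290163753 yaw of +y dir -90 -82.08502971930236
railR [ 0.6253 -0.1256  0.158 ] [ 0.4727 -0.1472  0.158 ] len 0.1541487660904539 yaw of +y dir -90 -81.94323261240768
```

{"method": "apply_moves", "body": {
  "commands": [
    [0.02,-0.03,0,5.8,1],
    [0.025,-0.03,0,5.9,1],
    [0.03,-0.025,0,0,1],
    [0.03,-0.025,0,0,1],
    [0.03,-0.025,0,0,1]
  ]
}}

```text
clock: 1.63
position: [0.3023, -0.309, 0.3243]
ee_rot: [0.998, 0.058, -0.001, 0.002]
ft_force: [0.7, -1.6, 0.8]
grip_width: -0.002
```

{"method": "apply_moves", "body": {
  "commands": [
    [0.03,-0.025,0,0,1],
    [0.03,-0.025,0,0,1],
    [0.03,-0.025,0,0,1],
    [0.03,-0.025,0,0,1],
    [0.03,-0.025,0,0,1]
  ]
}}

```text
clock: 2.05
position: [0.4414, -0.159, 0.3258]
ee_rot: [0.998, 0.057, 0.001, 0.004]
ft_force: [0.7, -0.6, 0.7]
grip_width: -0.0
```

{"method": "apply_moves", "body": {
  "commands": [
    [0.033,-0.02,0,-0.7,1],
    [0.033,-0.02,0,-0.7,1],
    [0.033,-0.02,0,0,1],
    [0.03,-0.018,0,0,1],
    [0,0,0,0,1]
  ]
}}

```text
clock: 2.47
position: [0.5669, -0.0519, 0.3262]
ee_rot: [0.997, 0.073, 0.003, 0.003]
ft_force: [-0.1, 0.6, -0.7]
grip_width: 0.003
```

```bash
python3 - <<'E'
from h import *
np.set_printoptions(precision=4,suppress=True)
o=manip.get_obs();print(o['clock'],o['position'],o['ee_rot'],o['joint_pos'])
p,d,*C=cam('wrist');cv2.imwrite('pics/w1.png',cv2.resize(p[:,:,::-1],None,fx=1.5,fy=1.5)); np.savez('pics/w1.npz',p=p,d=d,K=C[0],k1=C[1],T=C[2])
for t,z in dict(cover_bar=.164,tare_sensor_top=.02,print_sensor_top=.02,balance=0).items():
    for r in nets.place_of('wrist',t)[:2]:
        x,y=map(int,r['xy']);print(t,r['conf'],r['xy'],atz(r['xy'],z,*C))
E
```

```text
2.4667 [ 0.5669 -0.0519  0.3262] [0.9974 0.0726 0.0033 0.0032] [ 0.5863  0.2358 -0.6951  1.4328  0.1569  1.5204 -1.5275]
cover_bar 0.92 [256.4, 195.3] [ 0.5462 -0.0592  0.164 ]
tare_sensor_top 0.72 [389.4, 197.3] [ 0.5318 -0.272   0.02  ]
print_sensor_top 0.58 [139.2, 208.8] [0.4583 0.1092 0.02  ]
balance 0.56 [255.3, 188.5] [ 0.5109 -0.0651  0.    ]
```

View pics/w1.png

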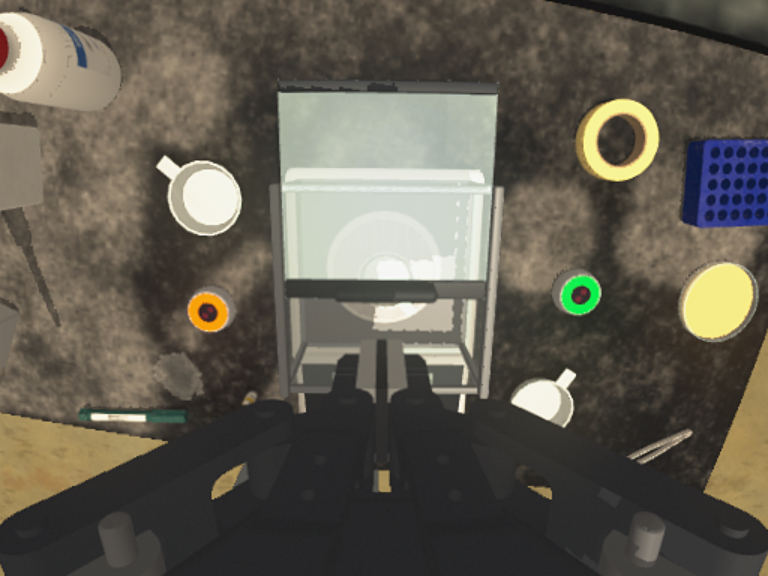

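{"method": "apply_moves", "body": {
  "commands": [
    [0.007,0.004,0.03,0,1],
    [0,0,0.035,0,1],
    [0,0,0.035,0,1],
    [0,0,0.025,0,1],
    [0,0,0,0,1]
  ]
}}

```text
clock: 3.13
position: [0.5708, -0.072, 0.2034]
ee_rot: [0.998, 0.062, 0.007, 0.01]
ft_force: [-0.0, -0.4, -0.3]
grip_width: -0.002
```

```bash
python3 - <<'E'
from h import *
np.set_printoptions(precision=4,suppress=True)
o=manip.get_obs();print(o['clock'],o['position'],o['ee_rot'],o['ft_force'])
p,d,*C=cam('wrist');cv2.imwrite('pics/w2.png',cv2.resize(p[:,:,::-1],None,fx=1.5,fy=1.5))
for r in nets.place_of('wrist','cover_bar')[:2]: print(r,atz(r['xy'],.164,*C))
print(proj(np.array(o['position']),*C))
E
```

```text
3.1333 [ 0.5708 -0.072   0.2034] [0.998  0.0625 0.0075 0.0098] [-0.0224 -0.4223 -0.2759]
{'xy': [226.9, 249.8], 'conf': 0.8} [ 0.5465 -0.0588  0.164 ]
[252.97   242.9389]
```

View pics/w2.png

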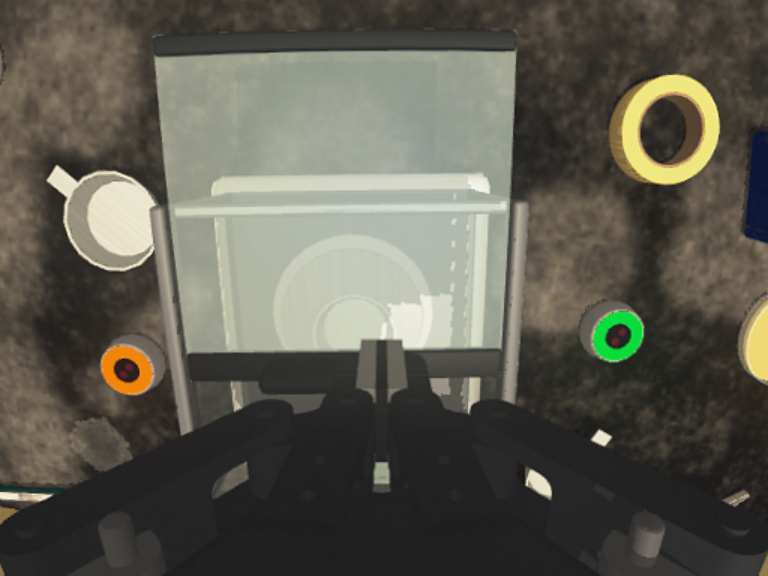

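Wrist view: the fingertips (253,243) are just behind the bar, but about 16 mm off to its right. I re-centre before going down.

{"method": "apply_moves", "body": {
  "commands": [
    [0.003,-0.015,0,-0.8,1],
    [0,0,0,0,1],
    [0.001,0,0.01,0,1],
    [0,0,0,0,1]
  ]
}}

```text
clock: 3.57
position: [0.5784, -0.0556, 0.2053]
ee_rot: [0.997, 0.069, 0.015, 0.012]
ft_force: [-0.6, 0.2, -0.5]
grip_width: 0.003
```

{"method": "apply_moves", "body": {
  "commands": [
    [0,0,0,0,1],
    [0,0,0,0,1]
  ]
}}

```text
clock: 3.73
position: [0.579, -0.0553, 0.2062]
ee_rot: [0.997, 0.07, 0.016, 0.012]
ft_force: [0.1, -0.8, -0.1]
grip_width: -0.004
```

```bash
python3 - <<'E'
from h import *
np.set_printoptions(precision=4,suppress=True)
for _ in range(2):
    o=manip.get_obs();print(o['clock'],o['position'],o['ee_rot'],o['joint_pos'],o['joint_velocities']);print(R.from_quat(o['ee_rot']).as_matrix()); cam('wrist')
E
```

```text
3.7333 [ 0.579  -0.0553  0.2062] [0.9974 0.0697 0.0161 0.012 ] [ 0.5739  0.2972 -0.681   1.6186  0.2203  1.264  -1.5778] [ 0.0001 -0.0059 -0.0008 -0.0101  0.0012  0.0018  0.0008]
[[ 0.9898  0.1387  0.0338]
 [ 0.1394 -0.99   -0.0218]
 [ 0.0304  0.0263 -0.9992]]
3.7833 [ 0.5791 -0.0554  0.2064] [0.9974 0.0697 0.0162 0.0121] [ 0.574   0.2971 -0.6811  1.6184  0.2203  1.264  -1.5778] [ 0.0009  0.002   0.0001  0.0023 -0.0002 -0.     -0.0002]
[[ 0.9898  0.1385  0.034 ]
 [ 0.1393 -0.99   -0.0218]
 [ 0.0307  0.0263 -0.9992]]
```

{"method": "apply_moves", "body": {
  "commands": [
    [0,0,0.02,0,1],
    [0,0,0.015,0,1],
    [0,0,0.005,0,1]
  ]
}}

```text
clock: 4.08
position: [0.5818, -0.0569, 0.1674]
ee_rot: [0.997, 0.069, 0.018, 0.013]
ft_force: [0.1, -0.3, 0.0]
grip_width: -0.003
```

{"method": "apply_moves", "body": {
  "commands": [
    [-0.006,0,0.002,0,1],
    [-0.006,0,0.001,0,1],
    [-0.004,0,0,0,1],
    [-0.004,0,0,0,1]
  ]
}}

```text
clock: 4.42
position: [0.5605, -0.0598, 0.1634]
ee_rot: [0.997, 0.069, 0.018, 0.012]
ft_force: [1.7, -0.3, -0.4]
grip_width: -0.003
```

{"method": "apply_moves", "body": {
  "commands": [
    [-0.006,0,0,0,1],
    [-0.006,0,0,0,1],
    [-0.006,0,0,0,1],
    [-0.006,0,0,0,1]
  ]
}}

```text
clock: 4.75
position: [0.5355, -0.0634, 0.1645]
ee_rot: [0.997, 0.069, 0.02, 0.013]
ft_force: [2.1, 0.2, -1.3]
grip_width: -0.003
```

{"method": "apply_moves", "body": {
  "commands": [
    [-0.006,0,0.001,0,1],
    [-0.006,0,0,0,1],
    [-0.006,0,0,0,1],
    [-0.006,0,0,0,1],
    [-0.005,0,0,0,1]
  ]
}}

```text
clock: 5.17
position: [0.5041, -0.0678, 0.1634]
ee_rot: [0.997, 0.069, 0.021, 0.013]
ft_force: [1.3, 0.3, 1.0]
grip_width: 0.006
```

{"method": "apply_moves", "body": {
  "commands": [
    [-0.004,0,0,0,1],
    [-0.003,0,0,0,1],
    [-0.003,0,0,0,1],
    [-0.003,0,0,0,1]
  ]
}}

```text
clock: 5.5
position: [0.4922, -0.0695, 0.1637]
ee_rot: [0.997, 0.069, 0.024, 0.013]
ft_force: [29.0, 1.0, -19.0]
grip_width: 0.002
```

{"method": "apply_moves", "body": {
  "commands": [
    [0.006,0,0,0,1],
    [0.004,0,0,0,1],
    [0,0,0,0,1]
  ]
}}

```text
clock: 5.75
position: [0.5022, -0.0683, 0.1641]
ee_rot: [0.997, 0.069, 0.024, 0.013]
ft_force: [-0.2, 0.9, -0.1]
grip_width: 0.002
```

```bash
python3 - <<'E'
from h import *
np.set_printoptions(precision=4,suppress=True)
o=manip.get_obs();print(o['clock'],o['position'],o['ee_rot'],o['ft_force'])
p,d,*C=cam('wrist');a=cv2.resize(p[:,:,::-1],None,fx=1.5,fy=1.5)
for r in nets.place_of('wrist','cover_bar')[:2]: print(r,atz(r['xy'],.164,*C))
for r in nets.place_of('wrist','balance')[:2]: print(r,atz(r['xy'],0,*C))
p,d,*C=cam('scene');cv2.imwrite('pics/s3.png',cv2.resize(p[140:290,140:340,::-1],None,fx=4,fy=4,interpolation=cv2.INTER_CUBIC))
cv2.imwrite('pics/w3.png',a)
for r in nets.place_of('scene','cover_bar')[:2]: print(r,atz(r['xy'],.164,*C))
E
```

```text
5.75 [ 0.5022 -0.0683  0.1641] [0.9972 0.0692 0.0244 0.0133] [-0.1871  0.8627 -0.0961]
{'xy': [64.2, 204.4], 'conf': 0.31} [0.5097 0.0272 0.164 ]
{'xy': [239.9, 179.5], 'conf': 0.8} [ 0.4754 -0.0632  0.164 ]
```

View pics/s3.png

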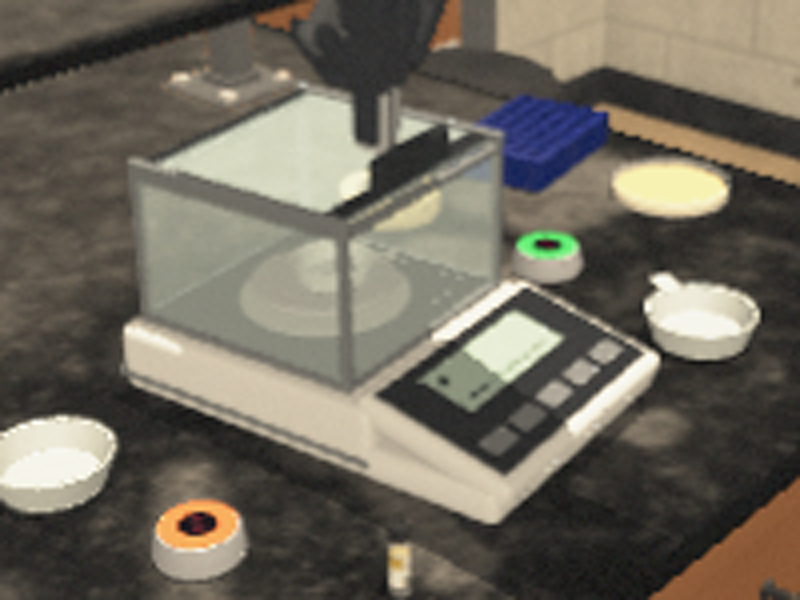

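View pics/w3.png

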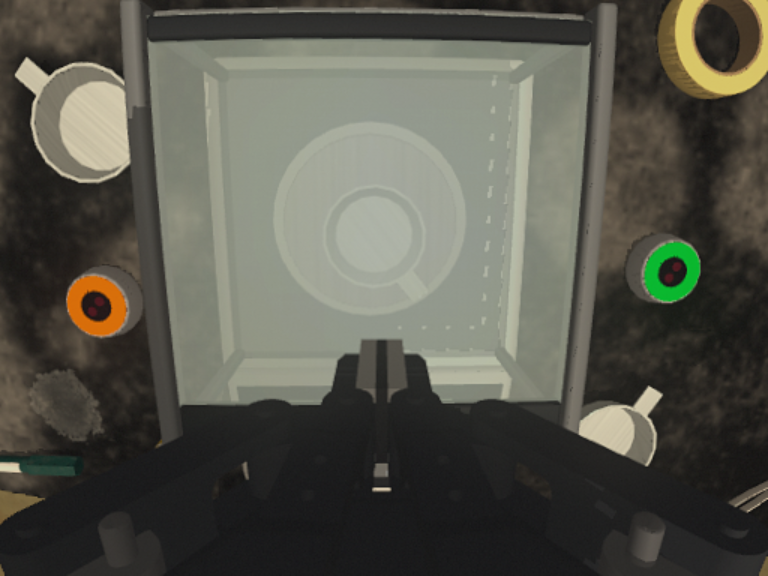

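Both views show the cover at the front: the bar is over the front wall and the rear strip is inside the rails. I'll press once more, softly, to confirm it is on the stop.

{"method": "apply_moves", "body": {
  "commands": [
    [-0.005,0,0,0,1],
    [-0.003,0,0,0,1],
    [-0.001,0,0,0,1],
    [-0.001,0,0,0,1],
    [-0.001,0,0,0,1]
  ]
}}

```text
clock: 6.42
position: [0.4926, -0.0694, 0.1642]
ee_rot: [0.997, 0.069, 0.028, 0.013]
ft_force: [7.9, 0.4, -3.8]
grip_width: 0.0
```

{"method": "apply_moves", "body": {
  "commands": [
    [0.006,0,0,0,1],
    [0.006,0,0,0,1],
    [0.002,0,-0.02,0,1],
    [0.003,0,-0.035,0,1],
    [0.003,0,-0.035,0,1]
  ]
}}

```text
clock: 6.83
position: [0.504, -0.0649, 0.251]
ee_rot: [0.997, 0.069, 0.022, 0.012]
ft_force: [0.8, -0.8, 0.3]
grip_width: 0.001
```

{"method": "apply_moves", "body": {
  "commands": [
    [0.003,0,-0.02,0,1],
    [0,0.03,0,0,1],
    [0,0.035,0,0,1],
    [0,0.035,0,0,1],
    [0,0.035,0,0,1]
  ]
}}

```text
clock: 7.25
position: [0.5308, -0.1925, 0.2865]
ee_rot: [0.997, 0.077, 0.027, 0.014]
ft_force: [0.7, 0.0, 0.2]
grip_width: -0.004
```

{"method": "apply_moves", "body": {
  "commands": [
    [0,0.035,0,0,1],
    [-0.005,0.03,0.01,0,1],
    [-0.003,0.01,0.02,0,1],
    [0,0,0.02,0,1],
    [0,0,0,0,1]
  ]
}}

```text
clock: 7.67
position: [0.5367, -0.2842, 0.2362]
ee_rot: [0.997, 0.07, 0.026, 0.015]
ft_force: [-0.5, 0.6, -1.3]
grip_width: 0.001
```

```bash
cat > t.py <<'E'
from h import *
np.set_printoptions(precision=4,suppress=True)
o=manip.get_obs();M=R.from_quat(o['ee_rot']).as_matrix();print(o['clock'],o['position']);print(M)
for n in ['wrist','top','scene']:
    p,d,*C=cam(n);h=cv2.cvtColor(p,cv2.COLOR_RGB2HSV)
    if n=='wrist': cv2.imwrite('pics/wt.png',cv2.resize(p[:,:,::-1],None,fx=1.5,fy=1.5))
    m=cv2.inRange(h,(50,150,80),(75,255,255));k,l,s,c=cv2.connectedComponentsWithStats(m)
    if k>1:
        j=1+np.argmax(s[1:,4]);x,y,w,hh,a=s[j];print(n,'green',s[j],atz((x+w/2-.5,y+hh/2-.5),.02,*C))
    for t,z in [('tare_sensor_top',.02),('cover_bar',.164)]:
        for r in nets.place_of(n,t)[:1]: P=atz(r['xy'],z,*C);print(n,t,r['conf'],P, 'tool', M.T@(P-np.array(o['position'])))
E
python3 t.py
```

```text
7.6667 [ 0.5367 -0.2842  0.2362]
[[ 0.9888  0.1393  0.0541]
 [ 0.1409 -0.9897 -0.0266]
 [ 0.0499  0.0339 -0.9982]]
wrist green [217 158  33  33 620] [ 0.5334 -0.2675  0.02  ]
wrist tare_sensor_top 0.57 [ 0.5306 -0.2674  0.02  ] tool [-0.0145 -0.0248  0.215 ]
top green [294 172  12  12  89] [ 0.5343 -0.2673  0.02  ]
top tare_sensor_top 0.73 [ 0.534  -0.2676  0.02  ] tool [-0.0111 -0.0242  0.2152]
top cover_bar 0.72 [ 0.4766 -0.0697  0.164 ] tool [-0.0328 -0.2232  0.0631]
scene green [271 199   4   3   6] [ 0.5415 -0.2621  0.02  ]
scene tare_sensor_top 0.67 [ 0.5266 -0.2505  0.02  ] tool [-0.0161 -0.0422  0.2144]
scene cover_bar 0.94 [ 0.4861 -0.079   0.164 ] tool [-0.0248 -0.2126  0.0639]
```

```bash
python3 - <<'E'
from h import *
p,d,*C=cam('top')
cv2.imwrite('pics/t4.png',cv2.resize(p[135:235,180:280,::-1],None,fx=6,fy=6,interpolation=cv2.INTER_CUBIC))
o=np.array([.508,-.065,0]);a=np.radians(7.9);X=np.array([np.cos(a),np.sin(a),0]);Y=np.array([-np.sin(a),np.cos(a),0])
for nm,x,z in [('wall front',-.047,.158),('plate front shut',-.041,.155),('plate front open 5mm',-.036,.155),('plate back shut',.105,.155),('back wall',.111,.158)]:
    print(nm,[np.round((proj(o+x*X+y*Y+[0,0,z],*C)-[180,135])*6+2.5,0) for y in (.07,-.07)])
E
```

```text
wall front [array([177., 370.]), array([487., 328.])]
plate front shut [array([176., 358.]), array([485., 316.])]
plate front open 5mm [array([175., 347.]), array([483., 305.])]
plate back shut [array([139.,  49.]), array([439.,  10.])]
back wall [array([137.,  35.]), array([437.,  -5.])]
```

View pics/t4.png

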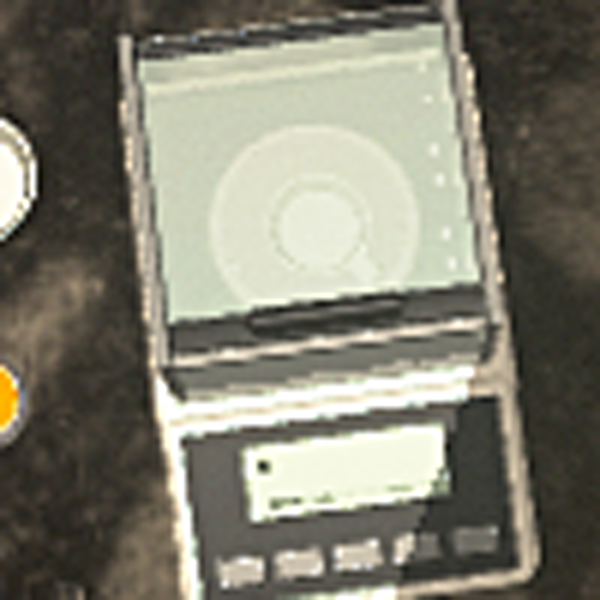

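The cover's front strip abuts the front wall and the rear strip sits at the back rail, so it is shut. Now the tare sensor.

{"method": "apply_moves", "body": {
  "commands": [
    [-0.005,-0.015,0.035,0,1],
    [-0.003,-0.006,0.035,0,1],
    [-0.002,-0.002,0.035,0,1],
    [0,0,0,0,1]
  ]
}}

```text
clock: 8.5
position: [0.5338, -0.2648, 0.1357]
ee_rot: [0.997, 0.072, 0.032, 0.02]
ft_force: [-1.2, 0.8, -1.9]
grip_width: 0.001
```

{"method": "apply_moves", "body": {
  "commands": [
    [-0.002,0,0.03,0,1],
    [-0.002,0,0.025,0,1],
    [-0.001,0,0.01,0,1],
    [0,0,0,0,1]
  ]
}}

```text
clock: 8.83
position: [0.5358, -0.2689, 0.0743]
ee_rot: [0.997, 0.072, 0.034, 0.021]
ft_force: [-0.5, 0.4, 0.4]
grip_width: 0.003
```

{"method": "apply_moves", "body": {
  "commands": [
    [-0.003,-0.001,0.015,0,1],
    [-0.002,-0.001,0.012,0,1],
    [0,0,0.001,0,1]
  ]
}}

```text
clock: 9.08
position: [0.5357, -0.2704, 0.0511]
ee_rot: [0.997, 0.071, 0.037, 0.023]
ft_force: [-0.5, -0.7, 0.1]
grip_width: -0.001
```

{"method": "apply_moves", "body": {
  "commands": [
    [-0.002,-0.003,0.006,0,1],
    [-0.001,-0.001,0.003,0,1],
    [0,0,0,0,1]
  ]
}}

```text
clock: 9.33
position: [0.5345, -0.2678, 0.0444]
ee_rot: [0.996, 0.071, 0.038, 0.024]
ft_force: [-0.6, -0.0, -0.2]
grip_width: 0.002
```

```bash
python3 - <<'E'
from h import *
for i in range(65):
    p,d=camera('wrist')
    if i%16==0: o=manip.get_obs();print(o['clock'],np.round(o['position'],4),np.round(o['ft_force'],1))
p,d,*C=cam('wrist');h=cv2.cvtColor(p,cv2.COLOR_RGB2HSV);m=cv2.inRange(h,(50,100,60),(75,255,255));print(cv2.boundingRect(m),m.sum()/255)
print(proj([.5338,-.2675,.02],*C))
p,d,*C=cam('top');cv2.imwrite('pics/t5.png',cv2.resize(np.hstack([p[120:270,140:340,::-1]]),None,fx=4,fy=4,interpolation=cv2.INTER_CUBIC))
E
```

```text
9.3833 [ 0.5347 -0.2678  0.0447] [ 0.3  0.7 -0.5]
10.1833 [ 0.5344 -0.2679  0.0441] [1.  0.3 0.8]
10.9833 [ 0.5344 -0.2679  0.0441] [-0.6  0.6  0.1]
11.7833 [ 0.5344 -0.2679  0.0441] [-0.2 -1.1 -0.4]
12.5833 [ 0.5344 -0.2679  0.0441] [-0.1  0.5  0.1]
(215, 196, 70, 55) 1745.0
[250.13032556 228.79995681]
```

View pics/wt.png

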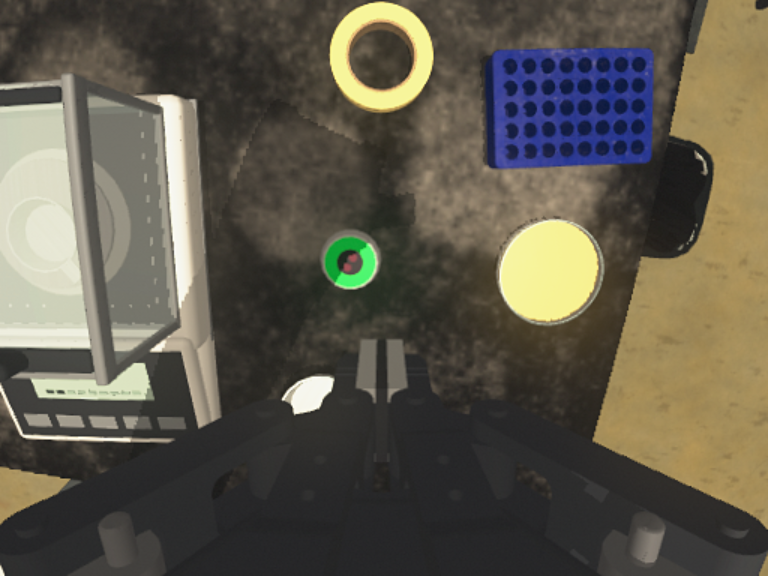

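{"method": "apply_moves", "body": {
  "commands": [
    [0,0,-0.02,0,1],
    [0,0,-0.035,0,1],
    [0,0,-0.04,0,1],
    [0,0,-0.04,0,1],
    [0,0,-0.04,0,1]
  ]
}}

```text
clock: 13.1
position: [0.5152, -0.2582, 0.2143]
ee_rot: [0.997, 0.072, 0.031, 0.018]
ft_force: [0.8, -0.1, -0.3]
grip_width: 0.002
```

{"method": "apply_moves", "body": {
  "commands": [
    [0,0,-0.035,0,1],
    [-0.015,0.035,0,0,1],
    [-0.015,0.035,0,0,1],
    [-0.015,0.035,0,0,1],
    [-0.015,0.035,0,0,1]
  ]
}}

```text
clock: 13.52
position: [0.4815, -0.3993, 0.2689]
ee_rot: [0.996, 0.081, 0.04, 0.023]
ft_force: [1.2, -0.7, -0.3]
grip_width: -0.003
```

{"method": "apply_moves", "body": {
  "commands": [
    [-0.015,0.035,0,0,1],
    [-0.015,0.035,0,0,1],
    [-0.01,0.02,0,0,1],
    [0,0,0,0,1],
    [0,0,0,0,1]
  ]
}}

```text
clock: 13.93
position: [0.4486, -0.5086, 0.27]
ee_rot: [0.996, 0.075, 0.038, 0.025]
ft_force: [0.6, 0.4, 0.2]
grip_width: 0.002
```

```bash
python3 - <<'E'
from h import *
np.set_printoptions(precision=4,suppress=True)
o=manip.get_obs();print(o['clock'],o['position'],o['joint_velocities'])
p,d,*C=cam('top');cv2.imwrite('pics/t6.png',cv2.resize(p[120:270,140:340,::-1],None,fx=4,fy=4,interpolation=cv2.INTER_CUBIC))
for t,z in dict(cover_bar=.164,tare_sensor_top=.02,print_sensor_top=.02,dish=.072,vial=0,tweezers=0).items():
    for r in nets.place_of('top',t)[:3]: print(t,round(r['conf'],2),np.round(r['xy'],1),atz(r['xy'],z,*C))
E
```

```text
13.9333 [ 0.4486 -0.5086  0.27  ] [ 0.0305  0.0264  0.018  -0.0204  0.012   0.0023  0.0127]
cover_bar 0.6 [234.5 189.2] [ 0.4698 -0.0702  0.164 ]
print_sensor_top 0.49 [176.3 201.5] [0.459  0.1106 0.02  ]
dish 0.92 [176.6 165.7] [0.5581 0.1039 0.072 ]
dish 0.72 [296.1 219.8] [ 0.3973 -0.2466  0.072 ]
dish 0.7 [188.5 232.6] [0.3606 0.0635 0.072 ]
vial 0.42 [191.1 235.4] [0.3575 0.0658 0.    ]
tweezers 0.59 [347.4 237.7] [ 0.3491 -0.4148  0.    ]
```

View pics/t6.png

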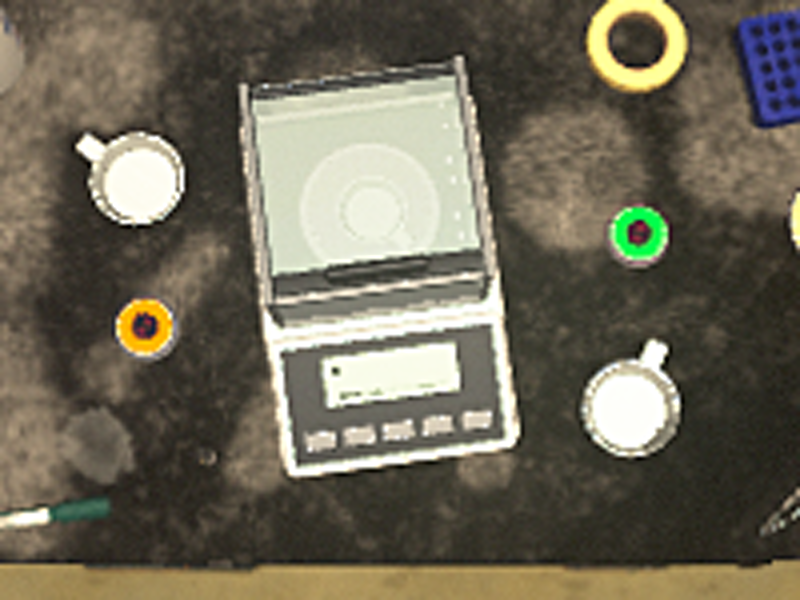

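The final top view shows the cover shut, with its front strip against the wall at about (380,275) in the crop. The green sensor (638,234), orange sensor (145,326), dish (373,210), vial (208,457) and tweezers have not moved, and the hand is well away.

```bash
python3 -c "
from workcell import workorder,manip
print(workorder.hand_in(), manip.get_obs()['clock'])"
```

```text
the job is handed in; nothing more can be done
the job is handed in; nothing more can be done
```

The job is handed in at about 14 s of the 48 s allowed; the hand-in itself reports no verdict.

**Cover:** I pushed it about 69 mm forward with shut fingertips behind the bar. The first contact with the stop gave a brief 29 N along the push and 19 N downward, more than I would call gentle. I backed off and pressed again softly, and it stopped at the same place to within half a millimetre, at about 8 N. The camera views show it fully shut.

**Tare sensor:** I held the fingertips about 24 mm above the green sensor's middle, within about 1 mm of centre, for over 3 s without touching it. The tool had drifted to about 5° off vertical by then, which the moves cannot correct. I did not read the balance display to confirm that it tared.

**Last checks:** The hand was drawn well away, about 0.25 m to the right and 0.27 m up. In the final top view the dish, vial, tweezers and both sensors look unmoved, and the hand never went near the orange sensor. The networks disagreed by up to about 10 mm on some objects between looks and missed the green sensor in the last one, so I relied on the picture for that.

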